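# Hold the spring clip open around the notice card's edge

### The arm

A 6-joint arm with a two-finger parallel gripper is mounted at the origin on the work surface. World frame = base frame: x ahead of the robot, y to its left, z up, the work surface at z = 0. Lengths are in m, angles in rad, forces in N, time in s.
With the tool pointing down it reaches from about 0.25 to 0.725 m from the base axis. Payload 9.7 kg.
Tool frame: the origin (TCP) lies midway between the tips of the shut fingers; the grasp point (between the pads) lies 19 mm behind it (arm.tcp_to_grasp is the distance from the TCP to the grasp point, in m); z points along the fingers, y is the direction in which the jaws open and shut (so a half turn about z gives the same grasp; the last joint's range is limited). The gripper opens to 85 mm and grips with 20 to 120 N. Pads are 22 mm wide; open, the fingers measure 114 mm over their backs; the gripper's body (76 mm by 85 mm) begins 54 mm behind the grasp point. The pads swing forward as they close: fully open they stand 13 mm farther back than shut.
Start: joints at [1.142, 0.087, 0.176, 1.66, 0, 1.571], TCP at [0.229, 0.5, 0.231] pointing down, gripper open.
Joint ranges: [-3.13, 3.13], [-0.85, 1.81], [-1.15, 1.24], [-2.2, 2.28], [-1.44, 1.52], [-3.14, 3.14]. Speed limits (rad/s): [2.22, 2.22, 2.57, 3.14, 3.14, 3.14].

### API

Orientations are given as a unit quaternion [x, y, z, w].
In Python, from cell import observe, optics, arm gives the robot as it stands.
- The arm moves only by the tool carry_out, never from a script. Its argument "motion" is a list of rows, each an object with "delta_pos": the shift along the world's x, y, z in m, a list of three; "twist": the turn about the world's z in rad; "hand": the closure, from 0 (fully open) to 1 (shut). In form: [{"delta_pos": [x, y, z], "twist": twist, "hand": hand}, ...]. A call has 1 to 12 rows; each row is the pose to reach, as a shift and turn from the pose measured when the call began; what a row does not reach only later rows make up. A row lasts 1/12 s, in which the tool goes at most 41.7 mm and 7.16 degrees, less where a joint would pass 70% of its speed; a pose out of reach is approached as far as the arm can. A call with a gripper value outside its range is refused whole. The fingers move at their own pace and stop on an object; "grip_force" is the grip in N (left out, the last holds). Time passes only in rows, so rows that repeat a pose let the fingers close. It gives the time, the measured TCP pose, the force and the opening at its end, in the units of the state.
- observe(): the state, without advancing time (a new reading comes with each control period).
- optics.get_image(name): name is "scene" or "top" or "wrist"; returns a dict with "image" (420x560x3 uint8, red, green, blue), "fx", "fy", "cx", "cy" (pixels), "eye" and "orientation" of the camera in the world; the wrist camera has in their place "hand_eye" (4x4, takes a point from camera to tool coordinates, whose origin is the TCP and whose axes are the flange's). Camera axes: x right, y up, looking along -z (the intrinsics and any distortion apply to the point x, -y, -z); pixel columns grow to the right and rows downward; lengths in m; the calibration is good to about 2 mm. The wrist camera is an equidistant fisheye: a pixel r from the principal point sees the ray r / f radians off the axis. A picture is of the moment at which its call begins: read the wrist's pose just before it. There is no depth.
- arm.hand_in(): hands the job in, once; it reports no verdict.
The state is a dict: "time": time; "joint_positions": joint angles; "qvel": joint speeds; "tau": joint torques, N m; "ee_pos": TCP position; "ee_rot": TCP orientation; "ft_force": force on the tool from outside, world axes, zero at the start; "ft_torque": the same for the moment, N m; "opening": opening from 0.0 (shut) to 1.0 (fully open).
Only numpy, scipy, OpenCV 4.12 (cv2) and the standard library are available. Lean on these libraries where they do the work, as an engineer would, in place of code of your own. Each camera call takes 0.05 s, during which the arm holds its last target.

### The job

At the check-in desk, pinch the handles of the blue spring clip together so that its jaws gape wide, lift it, and bring the open jaws around the yellow-marked upright edge of the teal notice card, about halfway up and square to the edge, so that I can slip a leaflet in beside the card. Finish holding it there in the air: handles still squeezed fully, card edge well inside the jaws and midway between them, nothing touching the card. Do not push either card or the other things on the desk out of place.

Things in the scene. Friction and masses are not known exactly. Their poses are not given: they have to be found in the camera images.
- clip: Blue plastic spring clip, steel hinge, 97 mm long, 32 mm high, about 0.08 kg, lying on its side. Origin on the hinge line at the underside; x from the hinge out through the jaws, y across, z up along the hinge. Two equal levers: jaws reach x = +50 mm, black rubber pads at the tips, touching when released; flat handles flare back to x = -47 mm, where their outer faces are 56 mm apart.
- clip_grip (a point): Point midway between the handles, best place to pinch them across y: clip x = -34 mm, 16 mm above its underside. Same axes as the clip. The spring asks 3 N on each handle at first, 8 N fully open. Then firm stops: outer faces flat, parallel, 34 mm apart from x = -8 to -52 mm. A harder grip (30 to 50 N) does no harm and keeps it from turning. Springs shut when let go.
- clip_mouth (a point): Point between the jaw tips: clip x = +50 mm, 16 mm above the clip's underside. Same axes as the clip. With the handles fully squeezed the gap between the jaw pads is about 21 mm; the throat behind them is free back to 8 mm ahead of the hinge.
- lever_a (a joint): Turn of the lever on the clip's +y side: 0 shut, 0.22 rad fully squeezed (jaws gaping). Both levers always turn equally.
- lever_b (a joint): Turn of the lever on the clip's -y side: 0 shut, 0.22 rad fully squeezed (jaws gaping).
- teal_card: Stiff teal notice card upright in a low dark metal foot; loose, about 0.7 kg. Card 150 mm long (x), 4 mm thick (y), top at 118 mm; foot 100 x 56 mm, 18 mm high: the card overhangs it 25 mm at each end. Origin: centre of the foot's underside. Its upright edge at x = -75 mm bears a yellow strip (16 mm wide, both faces); x points from it into the card. It and the white card may swap places.
- card_edge (a point): Middle of the yellow-marked upright edge of the teal card: 75 mm from the card's origin along -x, 68 mm above the desk. Same axes as the card.
- white_card: White notice card in the same foot and of the same size as the teal one, without a yellow strip. Leave it alone. Origin: centre of the foot's underside, x along the card.
- pump_bottle: White pump bottle with orange panels, 55 x 85 mm, 182 mm tall. Leave it alone. Origin: centre of its underside.
- glove_box: Dark glove box, 120 x 230 mm, 65 mm high, a teal oval on its top. Leave it alone. Origin: centre of its underside.
- stamp: Turned dark wooden hand stamp, 44 mm across, 70 mm tall. Leave it alone. Origin: centre of its underside.

How it is judged:
On the way, in this order (a step that is already met when the one before it is completed fails the run):
1. the clip is squeezed open and lifted off the desk (value of joint each of lever_a, lever_b above 0.17 rad and contact force between the fingers and clip above 2 N and height (world z) of clip above 0.02 m), for 0.2 s.
2. the open jaws stand around the yellow-marked edge (value of joint each of lever_a, lever_b above 0.17 rad and contact force between the fingers and clip above 2 N and x of card_edge in the frame of clip between 0.01 and 0.04 m and y of card_edge in the frame of clip between -0.007 and 0.007 m and z of card_edge in the frame of clip between -0.009 and 0.041 m and angle between the x axis of clip and the x axis of teal_card, either way round below 0.26 rad and angle between clip's own z axis and vertical below 0.26 rad), for 0.2 s.
At the end, for the whole second after the job is handed in: Held by the fingers, clear of the desk: levers over 0.17 rad; edge middle 10-40 mm ahead of the hinge, within 7 mm of the midline and 25 mm of half height; aligned and level within 0.26 rad; clip and robot not touching the teal card, which moved under 15 mm and stands; clip resting on nothing (all of step 2 and height (world z) of clip above 0.025 m and contact force between each of clip, the arm, the fingers and teal_card below 0.3 N and linear speed of clip below 0.02 m/s and distance of teal_card from where it was at the start of the episode below 0.015 m and angle between teal_card's own z axis and vertical below 0.05 rad and contact force between clip and white_card below 0.3 N and contact force between clip and pump_bottle below 0.3 N and contact force between clip and glove_box below 0.3 N and contact force between clip and stamp below 0.3 N); the arm keeps its last pose, push and grip.
It fails at once if the teal card is pushed out of place (over 15 mm) (distance of teal_card from where it was at the start of the episode above 0.015 m).
It fails at once if the white card is moved over 20 mm (distance of white_card from where it was at the start of the episode above 0.02 m).
It fails at once if the pump bottle is moved over 20 mm (distance of pump_bottle from where it was at the start of the episode above 0.02 m).
It fails at once if the glove box is moved over 20 mm (distance of glove_box from where it was at the start of the episode above 0.02 m).
It fails at once if the stamp is moved over 20 mm (distance of stamp from where it was at the start of the episode above 0.02 m).
It also fails if it takes over 38 s, if anything falls off the work surface, if the arm or the gripper's body presses on something with over 40 N, if the wrist force passes 120 N, or if a joint passes its speed limit or range.

## Working session

There is one attempt and no reset: what is moved stays moved. The work goes in short steps, Python scripts to look and compute and a tool call to move; the robot and the scene stay as the last step left them, time stands still between calls to the robot, and variables do not carry over. Pictures are saved under pics/ and viewed, and the job is handed in when it is done.

Besides the shell and the picture viewer there is one more tool, called after ">>>" in YAML: its name, and indented under it one key for each argument. carry_out: Moves the arm, as the interface text tells. Its arguments: {"type":"object","properties":{"motion":{"type":"array","items":{"type":"object","properties":{"delta_pos":{"type":"array","items":{"type":"number"}},"twist":{"type":"number"},"hand":{"type":"number"}}}},"grip_force":{"type":"number"}},"required":["motion"]}

```bash
ls; mkdir -p pics; python3 - <<'E'
from cell import observe, optics, arm
import cv2
s=observe(); print(s)
for n in ("scene","top","wrist"):
    d=optics.get_image(n); cv2.imwrite(f"pics/{n}0.png",d["image"][:,:,::-1])
    print(n,{k:v for k,v in d.items() if k!="image"})
print(arm.tcp_to_grasp)
E
```

```text
pics
{'time': 0.0, 'joint_positions': array([1.14202224e+00, 8.74829211e-02, 1.75102951e-01, 1.65980568e+00,
       1.97797860e-05, 1.57076492e+00]), 'qvel': array([ 1.49761290e-03, -1.05553579e-03,  2.50422957e-04,  1.16660718e-03,
       -8.58529217e-04,  9.16932819e-05]), 'tau': array([ 1.35400926e-03, -5.20389855e+01,  4.64802897e+01,  1.63080404e-02,
        1.20186887e-04, -2.44493680e-05]), 'ee_pos': array([0.22856058, 0.49999505, 0.23055452]), 'ee_rot': array([ 2.12733157e-01,  9.77110087e-01, -6.76653918e-04, -1.57462730e-04]), 'ft_force': array([-0.49718586,  0.40322275, -0.72457484]), 'ft_torque': array([-0.02700187, -0.0213923 ,  0.00615692]), 'opening': 0.9975452971282327}
scene {'fx': 428.7291250092, 'fy': 428.7291250092, 'cx': 276.37997737748196, 'cy': 213.8933299453886, 'eye': array([ 1.35805571, -0.3089385 ,  0.80919162]), 'orientation': array([0.35598256, 0.21932133, 0.45633541, 0.78545055])}
top {'fx': 501.2553724918164, 'fy': 501.2553724918164, 'cx': 275.95709246267506, 'cy': 210.24270562861844, 'eye': array([0.45001917, 0.10685167, 1.28923697]), 'orientation': array([ 0.0367302 , -0.05181035, -0.70105276,  0.71027573])}
wrist {'fx': 325.19226210127806, 'fy': 325.19226210127806, 'cx': 281.3005978211602, 'cy': 211.1587566511825, 'hand_eye': array([[ 1.39369540e-04,  9.63358363e-01,  2.68217533e-01,
         6.88269716e-02],
       [ 9.99999988e-01, -1.53866594e-04,  3.30296523e-05,
        -2.75343167e-05],
       [ 7.30891102e-05,  2.68217525e-01, -9.63358372e-01,
        -1.43496787e-01],
       [ 0.00000000e+00,  0.00000000e+00,  0.00000000e+00,
         1.00000000e+00]])}
0.0187
```

View pics/top0.png

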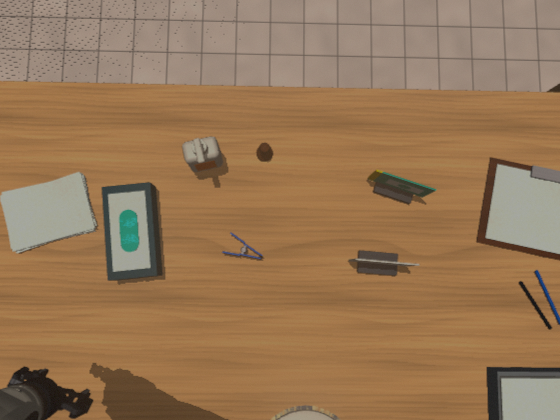

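View pics/scene0.png

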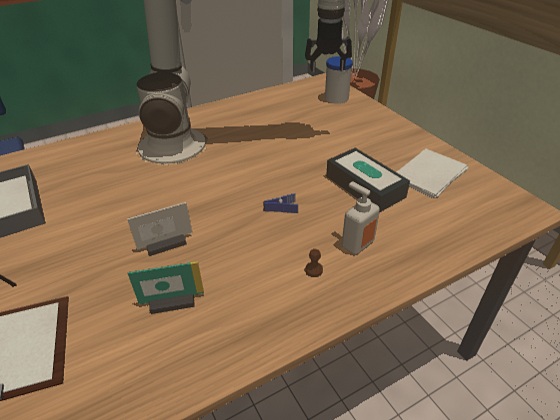

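View pics/wrist0.png

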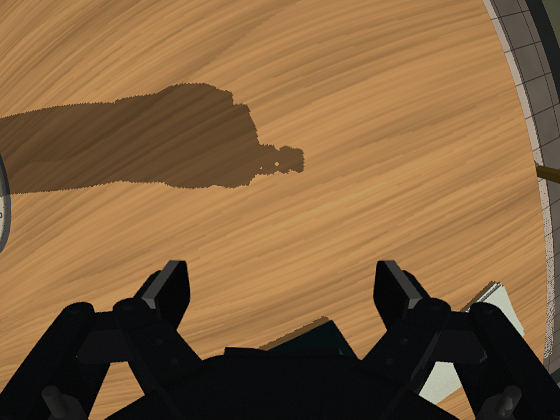

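```bash
cat > h.py <<'E'
import numpy as np, cv2
from scipy.spatial.transform import Rotation as R
def ray(d,u,v,tool=None):
    u=np.asarray(u,float);v=np.asarray(v,float)
    if "eye" in d:
        p=np.stack([(u-d["cx"])/d["fx"],-(v-d["cy"])/d["fy"],-np.ones_like(u)],-1)
        return np.array(d["eye"]),p@R.from_quat(d["orientation"]).as_matrix().T
    x=(u-d["cx"]);y=(v-d["cy"]);r=np.hypot(x,y)+1e-9;t=r/d["fx"]
    p=np.stack([np.sin(t)*x/r,-np.sin(t)*y/r,-np.cos(t)],-1)
    H=d["hand_eye"];Rt=R.from_quat(tool["ee_rot"]).as_matrix()
    return Rt@H[:3,3]+tool["ee_pos"], p@H[:3,:3].T@Rt.T
def plane(d,u,v,z,tool=None):
    o,r=ray(d,u,v,tool); return o+r*((z-o[2])/r[...,2])[...,None]
def proj(d,P,tool=None):
    P=np.atleast_2d(P)
    if "eye" in d:
        p=(P-d["eye"])@R.from_quat(d["orientation"]).as_matrix()
        return np.stack([d["cx"]-d["fx"]*p[:,0]/p[:,2], d["cy"]+d["fy"]*p[:,1]/p[:,2]],-1)
    H=d["hand_eye"];Rt=R.from_quat(tool["ee_rot"]).as_matrix()
    p=((P-tool["ee_pos"])@Rt-H[:3,3])@H[:3,:3]
    t=np.arctan2(np.hypot(p[:,0],p[:,1]),-p[:,2]);a=np.hypot(p[:,0],p[:,1])
    return np.stack([d["cx"]+d["fx"]*t*p[:,0]/a,d["cy"]-d["fx"]*t*p[:,1]/a],-1)
E
python3 - <<'E'
from cell import optics
import cv2,numpy as np
from h import *
np.set_printoptions(precision=4,suppress=True)
d=optics.get_image("top");im=d["image"];hsv=cv2.cvtColor(im,cv2.COLOR_RGB2HSV)
s=optics.get_image("scene")
cv2.imwrite("pics/topclip.png",cv2.resize(im[215:275,205:285,::-1],None,fx=9,fy=9,interpolation=cv2.INTER_NEAREST))
cv2.imwrite("pics/topcard.png",cv2.resize(im[160:220,360:440,::-1],None,fx=9,fy=9,interpolation=cv2.INTER_NEAREST))
cv2.imwrite("pics/sccard.png",cv2.resize(s["image"][250:325,120:220,::-1],None,fx=8,fy=8,interpolation=cv2.INTER_NEAREST))
m=cv2.inRange(hsv,(108,80,30),(128,255,255));m[:, :205]=0;m[:,300:]=0
y,x=np.nonzero(m);print(len(x),x.min(),x.max(),y.min(),y.max())
print(plane(d,np.array([231,223,262,244]),np.array([234,254,258,250]),0.032))
print("yellow top at z .118",plane(d,np.array([376,434]),np.array([173,191]),0.118), plane(d,np.array([375.]),np.array([203.]),0.018))
E
```

```text
72 223 261 233 258
[[0.5469 0.193  0.032 ]
 [0.4966 0.2118 0.032 ]
 [0.4879 0.1144 0.032 ]
 [0.5072 0.1596 0.032 ]]
yellow top at z .118 [[ 0.6908 -0.1553  0.118 ]
 [ 0.6494 -0.2936  0.118 ]] [[ 0.6328 -0.174   0.018 ]]
```

View pics/topclip.png

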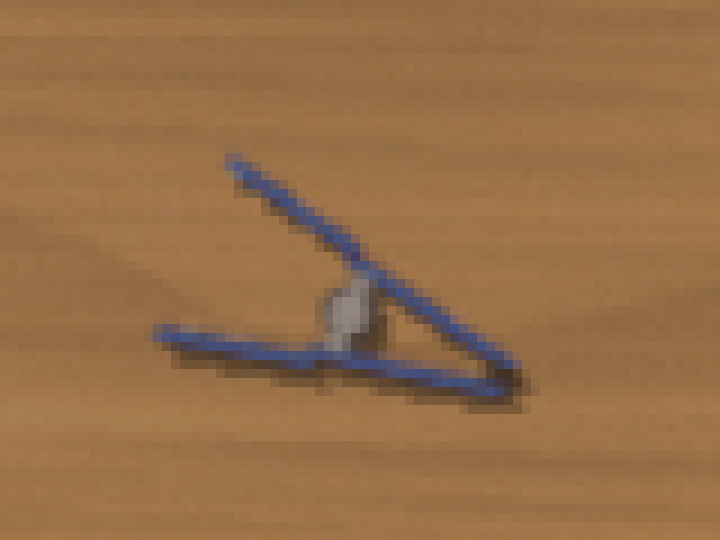

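View pics/topcard.png

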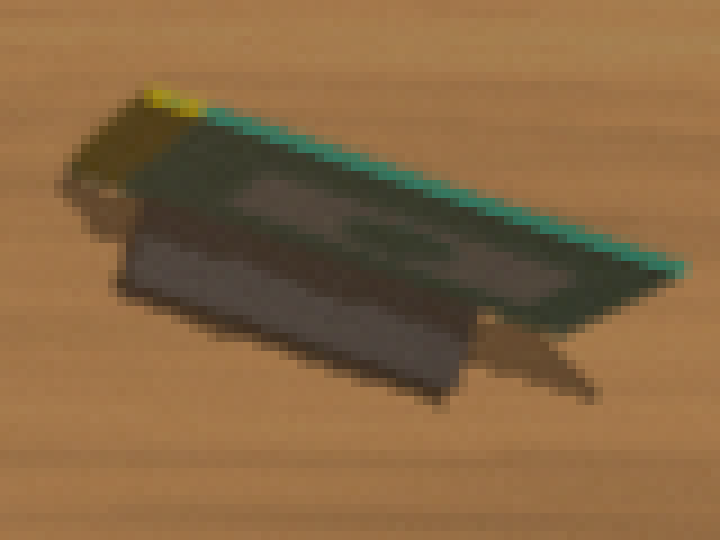

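View pics/sccard.png

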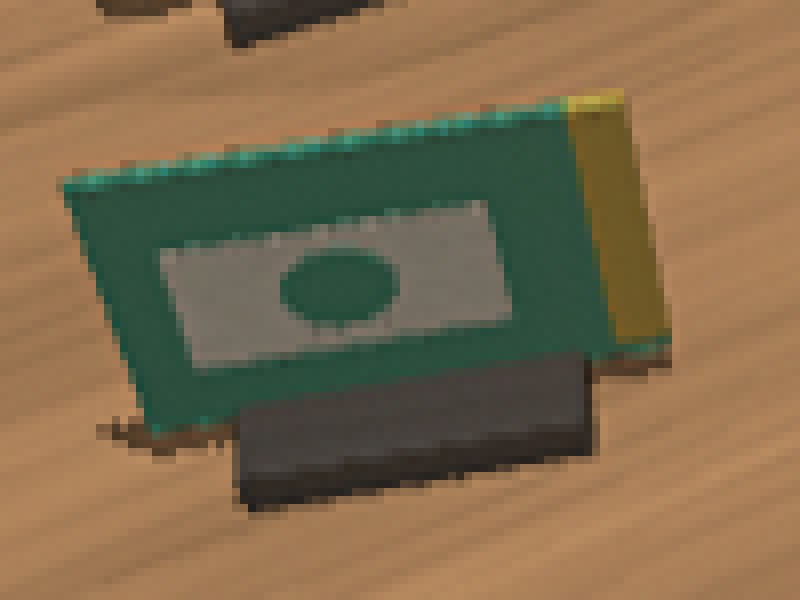

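```bash
python3 - <<'E'
from cell import optics,observe
from h import *
np.set_printoptions(precision=4,suppress=True)
d=optics.get_image("top");s=optics.get_image("scene")
q=lambda p,ox,oy,k:(np.array(p,float)-.5*0)/k+[ox-.5,oy-.5]
c=q([[235,160],[155,332],[515,378],[352,310]],205,215,9)
P=plane(d,c[:,0],c[:,1],.032);print("clip",P)
mid=(P[0]+P[1])/2;v=P[2]-mid;print("len",np.linalg.norm(v),"hand sep",np.linalg.norm(P[0]-P[1]),"yaw",np.arctan2(v[1],v[0]))
c=q([[145,95],[685,268]],360,160,9);T=plane(d,c[:,0],c[:,1],.118)
c=q([[624,98],[65,186]],120,250,8);S=plane(s,c[:,0],c[:,1],.118)
for X in(T,S):
    v=X[1]-X[0];print("card",X,np.linalg.norm(v),np.arctan2(v[1],v[0]))
# foot-top corners / shadow: scene foot near top edge & bottom corners
c=q([[250,508],[592,455]],120,250,8);F=plane(s,c[:,0],c[:,1],0.);v=F[1]-F[0];print("foot",F,np.linalg.norm(v),np.arctan2(v[1],v[0]))
st=observe();Rt=R.from_quat(st["ee_rot"]).as_matrix();print(Rt)
E
```

```text
clip [[0.5512 0.1941 0.032 ]
 [0.5031 0.2151 0.032 ]
 [0.4916 0.1151 0.032 ]
 [0.5099 0.1607 0.032 ]]
len 0.09628680697488484 hand sep 0.05252074495535565 yaw -1.9487434303758149
card [[ 0.698  -0.1544  0.118 ]
 [ 0.6536 -0.2976  0.118 ]] 0.14986139917688449 -1.871261711221277
card [[ 0.6999 -0.1563  0.118 ]
 [ 0.6542 -0.2989  0.118 ]] 0.14983459260889134 -1.8813276442069222
foot [[ 0.6846 -0.2824  0.    ]
 [ 0.7163 -0.19    0.    ]] 0.09764272653155914 1.2396719866328962
[[-0.9095  0.4157 -0.0001]
 [ 0.4157  0.9095 -0.0002]
 [ 0.     -0.0003 -1.    ]]
```

>>> carry_out:
  motion:
    - {"delta_pos": [0.03, -0.03, 0], "twist": -0.12, "hand": 0}
    - {"delta_pos": [0.055, -0.055, 0], "twist": -0.24, "hand": 0}
    - {"delta_pos": [0.08, -0.08, 0], "twist": -0.36, "hand": 0}
    - {"delta_pos": [0.105, -0.11, 0], "twist": -0.48, "hand": 0}
    - {"delta_pos": [0.13, -0.135, -0.01], "twist": -0.6, "hand": 0}
    - {"delta_pos": [0.155, -0.16, -0.02], "twist": -0.72, "hand": 0}
    - {"delta_pos": [0.18, -0.185, -0.03], "twist": -0.84, "hand": 0}
    - {"delta_pos": [0.205, -0.21, -0.04], "twist": -0.96, "hand": 0}
    - {"delta_pos": [0.23, -0.24, -0.05], "twist": -1.08, "hand": 0}
    - {"delta_pos": [0.255, -0.265, -0.06], "twist": -1.2, "hand": 0}
    - {"delta_pos": [0.28, -0.29, -0.07], "twist": -1.32, "hand": 0}
    - {"delta_pos": [0.294, -0.307, -0.08], "twist": -1.44, "hand": 0}
  grip_force: 40

```text
time: 1.35
ee_pos: [0.5246, 0.1908, 0.1505]
ee_rot: [0.806, 0.591, 0.0, 0.0]
ft_force: [-0.5, 0.3, 0.4]
opening: 0.996
```

>>> carry_out:
  motion:
    - {"delta_pos": [0, 0, 0], "twist": -0.08, "hand": 0}
    - {"delta_pos": [0, 0, 0], "twist": -0.08, "hand": 0}
    - {"delta_pos": [0, 0, 0], "twist": -0.08, "hand": 0}

```text
time: 1.6
ee_pos: [0.5245, 0.1906, 0.1504]
ee_rot: [0.829, 0.559, -0.0, 0.0]
ft_force: [-0.4, 0.1, 0.3]
opening: 1.003
```

```bash
python3 - <<'E'
from cell import optics,observe
from h import *
np.set_printoptions(precision=4,suppress=True)
st=observe();d=optics.get_image("wrist");print(st["time"],st["ee_pos"],st["joint_positions"],R.from_quat(st["ee_rot"]).as_matrix())
im=d["image"][:,:,::-1].copy()
dr=np.array([np.cos(-1.949),np.sin(-1.949),0]);n=np.array([-dr[1],dr[0],0]);h=np.array([.5101,.1616,.032])
pts=np.array([h+dr*.05,h-dr*.047+n*.028,h-dr*.047-n*.028,h,[.697,-.155,.118],[.697,-.155,.008]])
for p in proj(d,pts,st): cv2.circle(im,tuple(int(round(a)) for a in p),3,(0,0,255),1)
cv2.imwrite("pics/w1.png",im)
E
```

```text
1.6 [0.5245 0.1906 0.1504] [ 0.3486  0.0909  0.024   1.5042 -0.0001  2.3028] [[ 0.3741  0.9274 -0.0002]
 [ 0.9274 -0.3741 -0.0002]
 [-0.0002 -0.0001 -1.    ]]
```

View pics/w1.png

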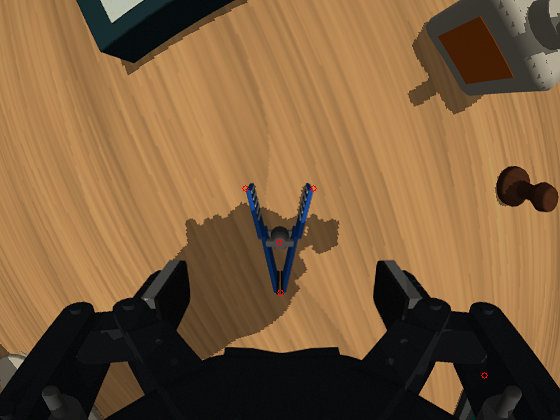

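>>> carry_out:
  motion:
    - {"delta_pos": [-0.0005, 0.0015, -0.035], "twist": 0, "hand": 0}
    - {"delta_pos": [-0.0005, 0.0015, -0.07], "twist": 0, "hand": 0}
    - {"delta_pos": [-0.0005, 0.0015, -0.1], "twist": 0, "hand": 0}
    - {"delta_pos": [-0.0005, 0.0015, -0.125], "twist": 0, "hand": 0}
    - {"delta_pos": [-0.0005, 0.0015, -0.14], "twist": 0, "hand": 0}
    - {"delta_pos": [-0.0005, 0.0015, -0.1465], "twist": 0, "hand": 0}
    - {"delta_pos": [-0.0005, 0.0015, -0.1465], "twist": 0, "hand": 0}
    - {"delta_pos": [-0.0005, 0.0015, -0.1465], "twist": 0, "hand": 0}

```text
time: 2.32
ee_pos: [0.5241, 0.1933, 0.0054]
ee_rot: [0.828, 0.561, 0.001, 0.0]
ft_force: [-0.1, -0.3, 1.3]
opening: 1.002
```

```bash
python3 - <<'E'
from cell import optics,observe
from h import *
st=observe();d=optics.get_image("wrist");print(st["ee_pos"],st["ft_force"])
cv2.imwrite("pics/w2.png",d["image"][:,:,::-1])
E
```

```text
[0.52412088 0.19332044 0.00538063] [-0.14261526 -0.29632374  1.27950297]
```

View pics/w2.png

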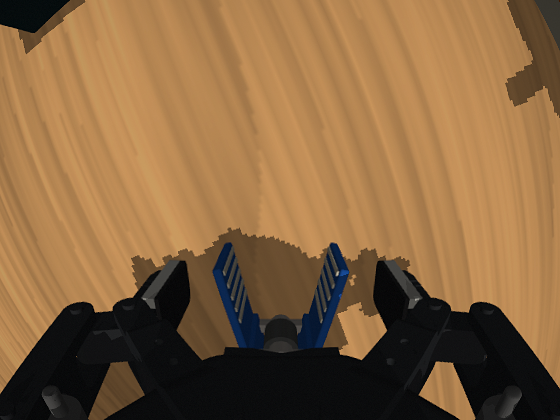

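>>> carry_out:
  motion:
    - {"delta_pos": [0, 0, 0], "twist": 0, "hand": 0.3}
    - {"delta_pos": [0, 0, 0], "twist": 0, "hand": 0.5}
    - {"delta_pos": [0, 0, 0], "twist": 0, "hand": 1}
    - {"delta_pos": [0, 0, 0], "twist": 0, "hand": 1}
    - {"delta_pos": [0, 0, 0], "twist": 0, "hand": 1}
    - {"delta_pos": [0, 0, 0], "twist": 0, "hand": 1}
    - {"delta_pos": [0, 0, 0], "twist": 0, "hand": 1}
    - {"delta_pos": [0, 0, 0], "twist": 0, "hand": 1}
    - {"delta_pos": [0, 0, 0], "twist": 0, "hand": 1}
    - {"delta_pos": [0, 0, 0], "twist": 0, "hand": 1}
  grip_force: 40

```text
time: 3.2
ee_pos: [0.5257, 0.1941, 0.0081]
ee_rot: [0.828, 0.561, 0.003, 0.0]
ft_force: [-1.1, 1.9, 12.3]
opening: 0.367
```

```bash
python3 - <<'E'
from cell import optics,observe
from h import *
st=observe();d=optics.get_image("wrist");print(st["ee_pos"],st["ft_force"],st["opening"]*85)
cv2.imwrite("pics/w3.png",d["image"][:,:,::-1])
E
```

```text
[0.52568928 0.19405304 0.00807227] [-1.1350559   1.91660404 12.25046582] 31.207060525749025
```

View pics/w3.png

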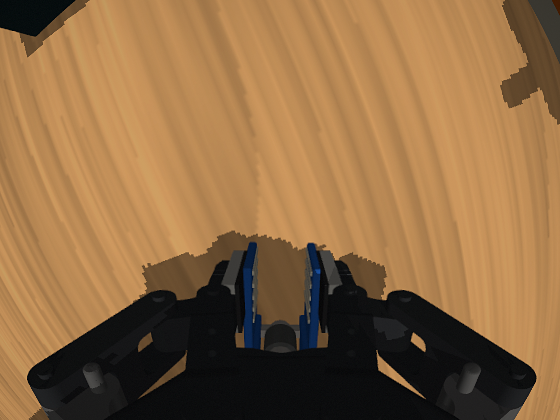

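>>> carry_out:
  motion:
    - {"delta_pos": [0, 0, 0.02], "twist": 0, "hand": 1}
    - {"delta_pos": [0, 0, 0.05], "twist": 0, "hand": 1}
    - {"delta_pos": [0, 0, 0.08], "twist": 0, "hand": 1}
    - {"delta_pos": [0, 0, 0.11], "twist": 0, "hand": 1}
    - {"delta_pos": [0, 0, 0.14], "twist": 0, "hand": 1}
    - {"delta_pos": [0, 0, 0.15], "twist": 0, "hand": 1}
    - {"delta_pos": [0, 0, 0.15], "twist": 0, "hand": 1}
    - {"delta_pos": [0, 0, 0.15], "twist": 0, "hand": 1}
    - {"delta_pos": [0, 0, 0.15], "twist": 0, "hand": 1}

```text
time: 4.0
ee_pos: [0.525, 0.1938, 0.156]
ee_rot: [0.828, 0.561, 0.002, 0.0]
ft_force: [-0.6, 0.0, -0.7]
opening: 0.367
```

```bash
python3 - <<'E'
from cell import optics,observe
from h import *
st=observe();print(st["ee_pos"],st["ft_force"],st["opening"]*85)
for n in("wrist","scene"):
    d=optics.get_image(n);im=d["image"][:,:,::-1]
    if n=="scene": im=cv2.resize(im[80:230,200:400],None,fx=4,fy=4)
    cv2.imwrite(f"pics/{n}4.png",im)
E
```

```text
[0.52503849 0.19380098 0.15602625] [-0.56938175  0.00968689 -0.68267971] 31.23270356403035
```

View pics/wrist4.png

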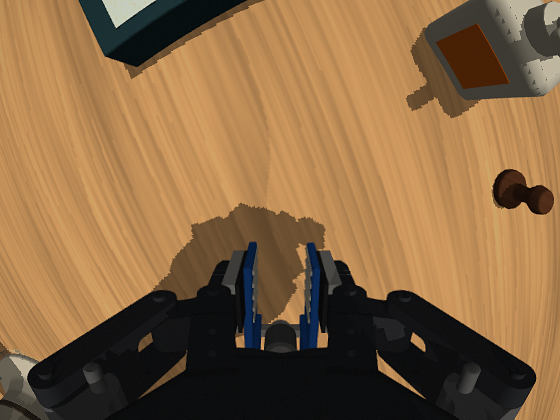

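View pics/scene4.png

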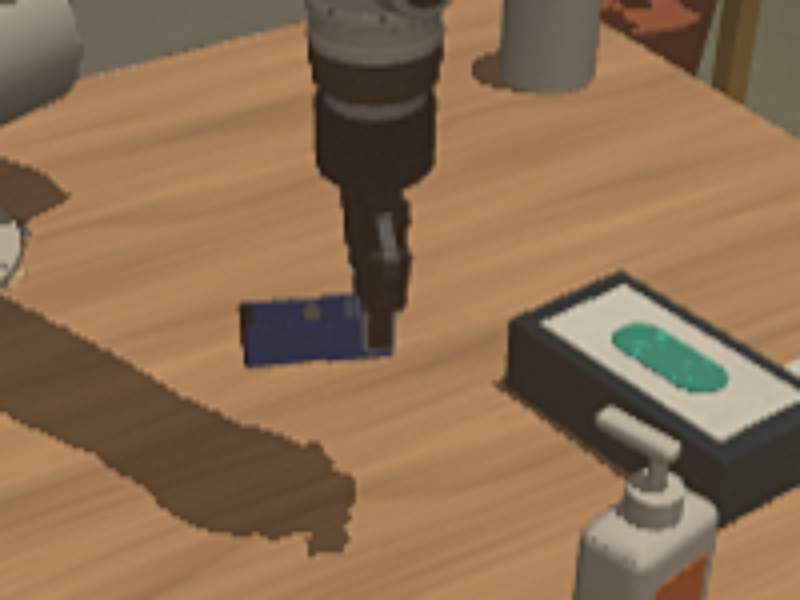

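>>> carry_out:
  motion:
    - {"delta_pos": [0.005, -0.03, 0], "twist": 0.02, "hand": 1}
    - {"delta_pos": [0.015, -0.065, 0], "twist": 0.05, "hand": 1}
    - {"delta_pos": [0.035, -0.1, 0], "twist": 0.08, "hand": 1}
    - {"delta_pos": [0.06, -0.13, 0], "twist": 0.11, "hand": 1}
    - {"delta_pos": [0.085, -0.16, 0], "twist": 0.149, "hand": 1}
    - {"delta_pos": [0.11, -0.19, 0], "twist": 0.149, "hand": 1}
    - {"delta_pos": [0.135, -0.22, 0], "twist": 0.149, "hand": 1}
    - {"delta_pos": [0.155, -0.25, 0], "twist": 0.149, "hand": 1}
    - {"delta_pos": [0.175, -0.275, 0], "twist": 0.149, "hand": 1}
    - {"delta_pos": [0.186, -0.2895, 0], "twist": 0.149, "hand": 1}
    - {"delta_pos": [0.186, -0.2895, 0], "twist": 0.149, "hand": 1}
    - {"delta_pos": [0.186, -0.2895, 0], "twist": 0.149, "hand": 1}

```text
time: 5.1
ee_pos: [0.7106, -0.0965, 0.1536]
ee_rot: [0.785, 0.62, 0.0, -0.001]
ft_force: [-0.1, 0.4, -0.7]
opening: 0.368
```

>>> carry_out:
  motion:
    - {"delta_pos": [0, 0, 0], "twist": 0, "hand": 1}
    - {"delta_pos": [0, 0, 0], "twist": 0, "hand": 1}

```text
time: 5.27
ee_pos: [0.71, -0.0957, 0.1528]
ee_rot: [0.784, 0.62, -0.0, -0.002]
ft_force: [-0.4, 0.0, -1.4]
opening: 0.367
```

```bash
python3 - <<'E'
from cell import optics,observe
from h import *
np.set_printoptions(precision=4,suppress=True)
st=observe();print(st["time"],st["ee_pos"],st["ft_force"],st["opening"]*85,st["joint_positions"]);print(R.from_quat(st["ee_rot"]).as_matrix())
for n,(a,b,c,e) in dict(wrist=(0,420,0,560),scene=(200,330,100,270),top=(130,230,330,450)).items():
    d=optics.get_image(n);im=d["image"][:,:,::-1]
    if n!="wrist": im=cv2.resize(im[a:b,c:e],None,fx=6 if n=="top" else 4.5,fy=6 if n=="top" else 4.5,interpolation=cv2.INTER_NEAREST)
    cv2.imwrite(f"pics/{n}5.png",im)
E
```

```text
5.2667 [ 0.71   -0.0957  0.1528] [-0.3539  0.0384 -1.3721] 31.20839640197017 [-0.1349  0.4968  0.5291  1.6058  0.0025  1.6681]
[[ 0.2302  0.9731 -0.0024]
 [ 0.9731 -0.2302  0.0028]
 [ 0.0022 -0.003  -1.    ]]
```

View pics/wrist5.png

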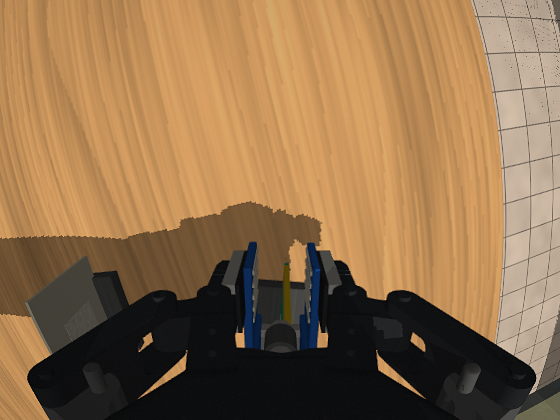

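View pics/scene5.png

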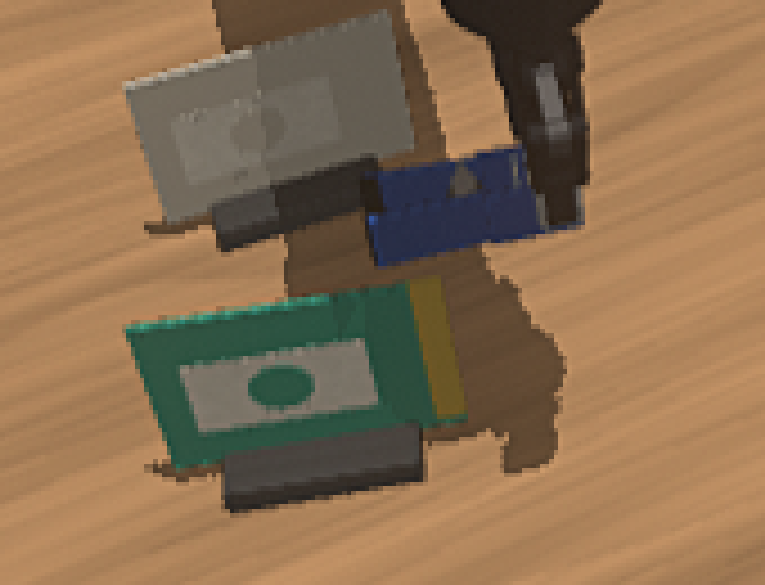

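View pics/top5.png

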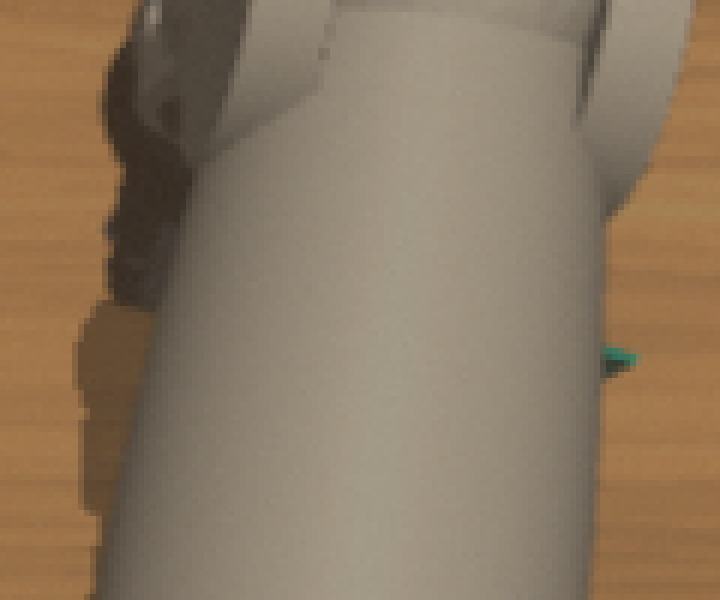

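```bash
python3 - <<'E'
from cell import optics,observe
from h import *
np.set_printoptions(precision=4,suppress=True)
st=observe();d=optics.get_image("wrist");im=d["image"][:,:,::-1]
cv2.imwrite("pics/w6.png",cv2.resize(im[235:355,220:340],None,fx=5,fy=5,interpolation=cv2.INTER_NEAREST))
hsv=cv2.cvtColor(d["image"],cv2.COLOR_RGB2HSV);m=cv2.inRange(hsv,(22,140,60),(34,255,255))
for r in range(258,350,6):
    x=np.nonzero(m[r,220:340])[0]+220
    if len(x):print(r,x.min(),x.max())
for z in(.008,.018,.068,.118): print(z,proj(d,[.697,-.155,z],st),proj(d,[.701,-.156,z],st))
E
```

```text
270 283 287
276 283 287
282 283 288
288 283 288
294 283 289
300 283 289
306 283 289
312 283 289
318 283 289
0.008 [[283.1208 259.423 ]] [[287.3666 259.4721]]
0.018 [[283.1574 263.7133]] [[287.5318 263.763 ]]
0.068 [[283.3745 289.5687]] [[288.5172 289.6201]]
0.118 [[283.6671 325.6255]] [[289.8609 325.673 ]]
```

View pics/w6.png

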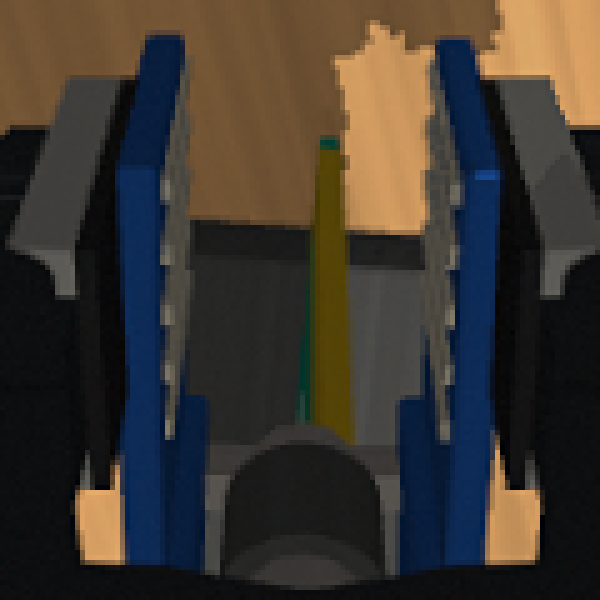

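>>> carry_out:
  motion:
    - {"delta_pos": [0.003, -0.0005, 0], "twist": 0, "hand": 1}
    - {"delta_pos": [0.0035, -0.0005, -0.005], "twist": 0, "hand": 1}
    - {"delta_pos": [0.0035, -0.0005, -0.01], "twist": 0, "hand": 1}
    - {"delta_pos": [0.0035, -0.0005, -0.015], "twist": 0, "hand": 1}
    - {"delta_pos": [0.0035, -0.0005, -0.015], "twist": 0, "hand": 1}
    - {"delta_pos": [0.0035, -0.0005, -0.015], "twist": 0, "hand": 1}

```text
time: 5.97
ee_pos: [0.7136, -0.0963, 0.1382]
ee_rot: [0.784, 0.62, 0.0, -0.002]
ft_force: [-0.6, 0.1, 0.0]
opening: 0.37
```

```bash
cat > look.py <<'E'
from cell import optics,observe
from h import *
import sys
np.set_printoptions(precision=4,suppress=True)
k=sys.argv[1]
st=observe();d=optics.get_image("wrist");im=d["image"][:,:,::-1]
print(st["time"],st["ee_pos"],st["ft_force"],st["opening"],R.from_quat(st["ee_rot"]).as_matrix()[2])
a=cv2.resize(im[235:355,220:340],None,fx=5,fy=5,interpolation=cv2.INTER_NEAREST)
cv2.imwrite(f"pics/w{k}.png",a)
s=optics.get_image("scene")["image"][:,:,::-1]
cv2.imwrite(f"pics/s{k}.png",cv2.resize(s[210:330,110:270],None,fx=5,fy=5,interpolation=cv2.INTER_NEAREST))
hsv=cv2.cvtColor(d["image"],cv2.COLOR_RGB2HSV);m=cv2.inRange(hsv,(22,140,60),(34,255,255))
for r in range(258,350,12):
    x=np.nonzero(m[r,220:340])[0]+220
    if len(x):print(r,x.min(),x.max())
E
python3 look.py 7
```

```text
5.9667 [ 0.7136 -0.0963  0.1382] [-0.5739  0.1025  0.0454] 0.3696174062742244 [ 0.0022 -0.0023 -1.    ]
282 280 284
294 279 285
306 279 285
318 279 285
```

View pics/w7.png

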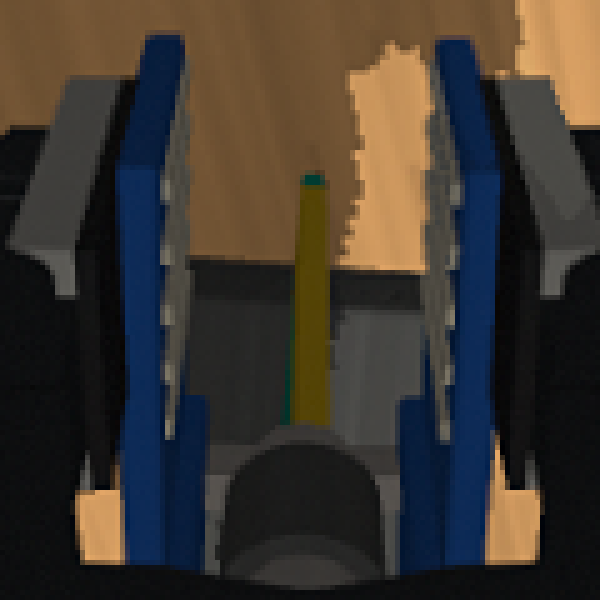

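View pics/s7.png

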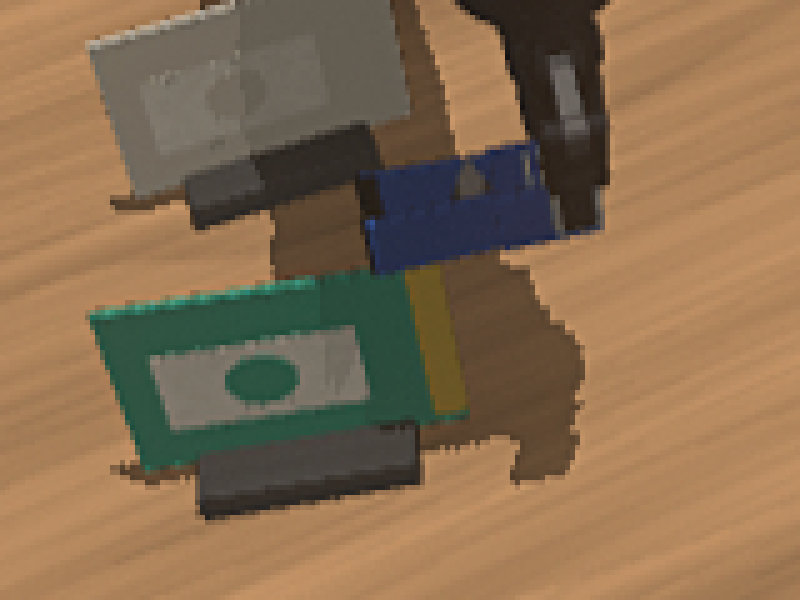

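>>> carry_out:
  motion:
    - {"delta_pos": [-0.0005, 0, -0.01], "twist": 0, "hand": 1}
    - {"delta_pos": [-0.0005, 0, -0.02], "twist": 0, "hand": 1}
    - {"delta_pos": [-0.0005, 0, -0.03], "twist": 0, "hand": 1}
    - {"delta_pos": [-0.0005, 0, -0.03], "twist": 0, "hand": 1}
    - {"delta_pos": [-0.0005, 0, -0.03], "twist": 0, "hand": 1}

```text
time: 6.48
ee_pos: [0.7127, -0.0962, 0.1076]
ee_rot: [0.784, 0.62, -0.0, -0.002]
ft_force: [-0.7, 0.4, -0.8]
opening: 0.365
```

```bash
python3 look.py 8
```

```text
6.4833 [ 0.7127 -0.0962  0.1076] [-0.6603  0.3657 -0.774 ] 0.36520818471986727 [ 0.0021 -0.0035 -1.    ]
294 281 286
306 280 286
318 280 287
```

View pics/w8.png

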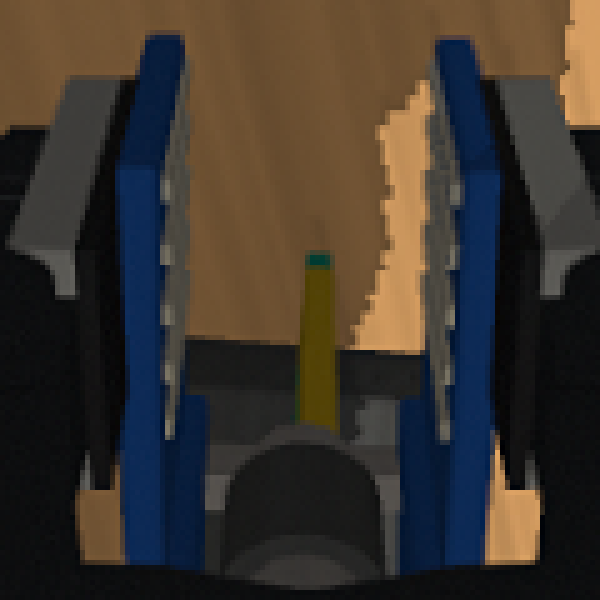

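View pics/s8.png

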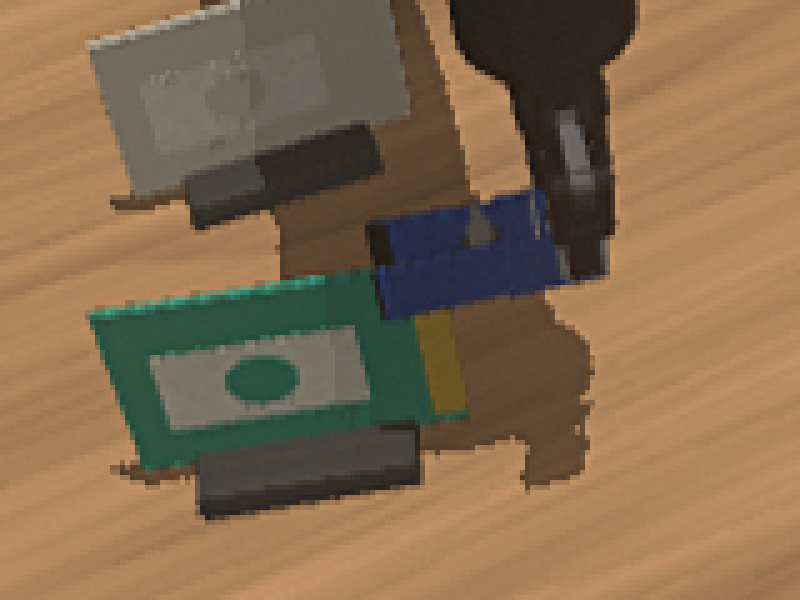

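>>> carry_out:
  motion:
    - {"delta_pos": [0.001, 0, -0.01], "twist": 0, "hand": 1}
    - {"delta_pos": [0.001, 0, -0.02], "twist": 0, "hand": 1}
    - {"delta_pos": [0.001, 0, -0.03], "twist": 0, "hand": 1}
    - {"delta_pos": [0.001, 0, -0.04], "twist": 0, "hand": 1}
    - {"delta_pos": [0.001, 0, -0.0475], "twist": 0, "hand": 1}
    - {"delta_pos": [0.001, 0, -0.0475], "twist": 0, "hand": 1}
    - {"delta_pos": [0.001, 0, -0.0475], "twist": 0, "hand": 1}
    - {"delta_pos": [0.001, 0, -0.0475], "twist": 0, "hand": 1}
    - {"delta_pos": [0.001, 0, -0.0475], "twist": 0, "hand": 1}

```text
time: 7.33
ee_pos: [0.7148, -0.0964, 0.0625]
ee_rot: [0.784, 0.62, 0.001, -0.001]
ft_force: [0.2, -0.4, 0.1]
opening: 0.366
```

```bash
python3 look.py 9
```

```text
7.3333 [ 0.7148 -0.0964  0.0625] [ 0.2338 -0.4011  0.1251] 0.36564818934476706 [ 0.0024  0.0001 -1.    ]
```

View pics/w9.png

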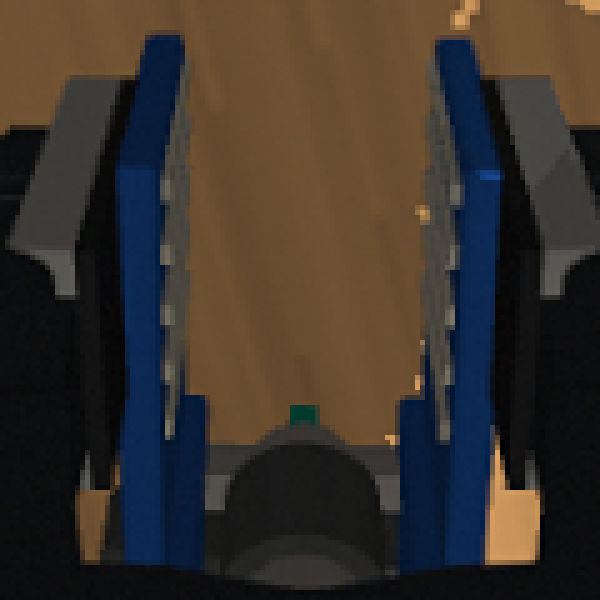

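View pics/s9.png

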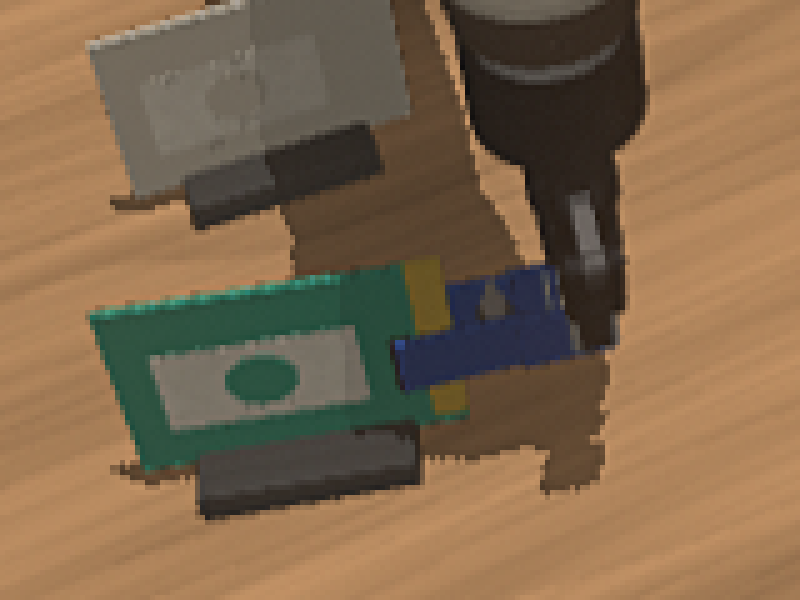

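>>> carry_out:
  motion:
    - {"delta_pos": [-0.0012, 0, -0.001], "twist": 0, "hand": 1}
    - {"delta_pos": [-0.0012, 0, -0.001], "twist": 0, "hand": 1}
    - {"delta_pos": [-0.0012, 0, -0.001], "twist": 0, "hand": 1}
    - {"delta_pos": [-0.0012, 0, -0.001], "twist": 0, "hand": 1}
    - {"delta_pos": [-0.0012, 0, -0.001], "twist": 0, "hand": 1}
    - {"delta_pos": [-0.0012, 0, -0.001], "twist": 0, "hand": 1}

```text
time: 7.93
ee_pos: [0.7136, -0.0964, 0.0615]
ee_rot: [0.784, 0.62, 0.001, -0.001]
ft_force: [-0.2, 0.3, -0.5]
opening: 0.367
```

```bash
python3 look.py 10; python3 - <<'E'
from cell import optics,observe
from h import *
np.set_printoptions(precision=4,suppress=True)
st=observe();s=optics.get_image("scene");im=s["image"][:,:,::-1].copy()
Rt=R.from_quat(st["ee_rot"]).as_matrix();T=st["ee_pos"];dr=-Rt[:,0];n=Rt[:,1]
hz=T+.036*dr; 
e=np.array([.699,-.1555,.068])-hz;print("edge in clip",e@dr,e@n,)
z0=T[2]-.008
big=cv2.resize(im[210:330,110:270],None,fx=5,fy=5,interpolation=cv2.INTER_NEAREST)
for x,y,z in[(.05,.0135,0),(.05,.0135,.032),(-.05,.017,0),(0,0,.032),(.05,-.0135,.032)]:
    P=hz+x*dr+y*n;P[2]=z0+z;p=(proj(s,P)[0]-[109.5,209.5])*5;cv2.circle(big,(int(p[0]),int(p[1])),4,(0,0,255),1)
for z in(.118,.018,.068):
    p=(proj(s,np.array([.699,-.1555,z]))[0]-[109.5,209.5])*5;cv2.circle(big,(int(p[0]),int(p[1])),4,(255,0,255),1)
cv2.imwrite("pics/s11.png",big)
E
```

```text
7.9333 [ 0.7136 -0.0964  0.0615] [-0.2435  0.2522 -0.5487] 0.36742115299475886 [ 0.0024  0.0001 -1.    ]
edge in clip 0.024877306326212448 -0.0005817888459600638
```

View pics/s11.png

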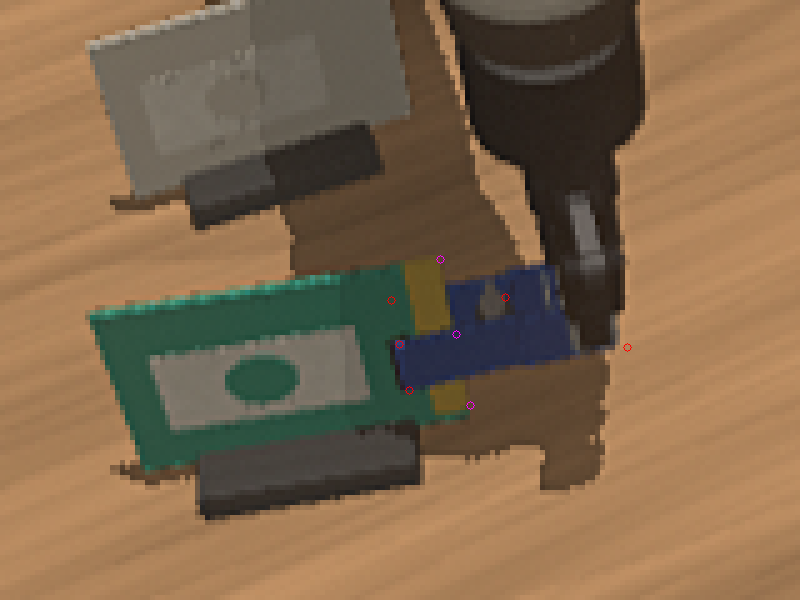

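View pics/w10.png

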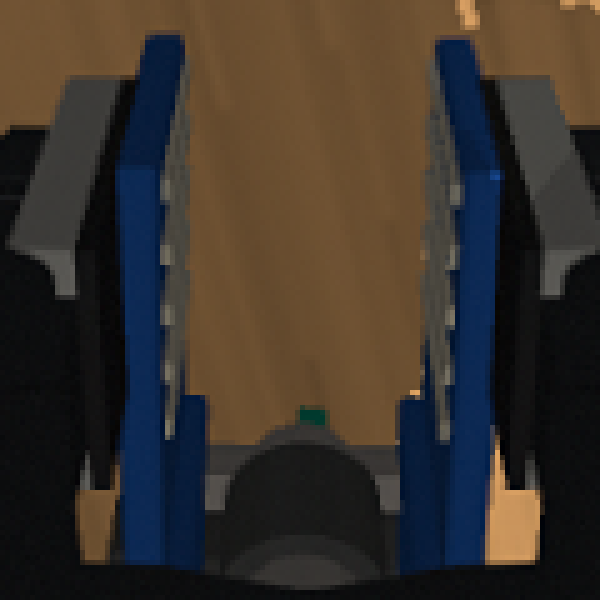

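>>> carry_out:
  motion:
    - {"delta_pos": [0, 0, 0], "twist": 0, "hand": 1}
    - {"delta_pos": [0, 0, 0], "twist": 0, "hand": 1}
    - {"delta_pos": [0, 0, 0], "twist": 0, "hand": 1}
    - {"delta_pos": [0, 0, 0], "twist": 0, "hand": 1}

```text
time: 8.42
ee_pos: [0.7136, -0.0964, 0.0614]
ee_rot: [0.784, 0.62, 0.001, -0.001]
ft_force: [1.1, 0.0, -1.3]
opening: 0.367
```

```bash
python3 - <<'E'
from cell import arm,observe
s=observe();print(s["ee_pos"],s["ft_force"],abs(s["qvel"]).max())
print(arm.hand_in())
E
```

```text
[ 0.71355687 -0.09637559  0.06143456] [ 1.0513133   0.01477865 -1.31923004] 0.002506124794973503
the job is handed in; nothing more can be done
None
```

I pinched the clip's handles fully at 40 N and lifted it. I then lowered the open jaws from above around the yellow-marked edge of the teal card, and handed in at 8.4 s with the clip held still in the air.

Last checks:
- **Edge position:** the edge is about 25 mm ahead of the hinge. It is within about 1 mm of the midline: the wrist view put it at +0.7 mm and the calculation at -0.6 mm.
- **Height:** the clip's underside is about 53 mm up, so the edge middle sits roughly at the clip's half height.
- **Alignment:** the clip is level. I left it about 0.08 rad off the card's line on purpose, to stay within the arm's reach; the limit is 0.26 rad.
- **Contact:** the residual force reading was 1–2 N, about the level of the sensor's noise. The pictures show no contact and no visible shift of either card.
- **Disagreement:** in the scene view the jaw tips matched the predicted position to about 2 mm. The hinge bump lay about 5 mm from its prediction. I put that down to the visible spring not being the hinge point itself, and did not check further.

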